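# Take a study model from the model drawer and show it teeth up

## Robot

A 6-joint arm with a two-finger parallel gripper is mounted at the origin on a cart in front of the work surface, level with it; the furniture and walls round the work are solid. World frame = base frame: x ahead of the robot, y to its left, z up, the work surface at z = 0. Lengths are in m, angles in rad, forces in N, time in s.
With the tool pointing down it reaches from about 0.275 to 0.975 m from the base axis. Payload 8.4 kg.
Tool frame: the origin (TCP) lies between the finger pads; the fingertips stand bot.nose_length ahead of it and the grasp point (between the pads) lies 8 mm behind it (bot.nose_length is the distance from the TCP to the fingertips, in m); z points along the fingers, y is the line along which they close (so a half turn about z gives the same grasp; the last joint's range is limited). The gripper opens to 92 mm and grips with 3 to 60 N. Pads are 20 mm wide; open, the fingers measure 128 mm over their backs; the gripper's body (75 mm by 189 mm) begins 69 mm behind the grasp point.
Start: joints at [-1.31, 0.353, 1.633, -0, 1.155, -0.002], TCP at [0.162, -0.604, 0.226] pointing down, gripper open.
Joint ranges: [-2.63, 2.63], [-0.92, 2.1], [0.06, 2.66], [-1.3, 4.44], [0, 2.69], [-3.02, 3.02]. Speed limits (rad/s): [2.22, 2.22, 2.79, 3.14, 3.14, 3.14].

## Interface

Orientations are given as [roll, pitch, yaw] about the fixed x, y, z axes, in that order (R = Rz(yaw) Ry(pitch) Rx(roll)).
In Python, from station import bot, get_image, recognise gives the robot as it stands. The module is installed in compiled form; this text tells all that it offers.
- The arm moves only by the tool move_arm, never from a script. Its argument "deltas" is a list of rows, each a list of 6 numbers: the shift along the tool's x, y, z in mm, then the turn, a rotation vector about the tool's x, y, z in degrees. In form: [[x, y, z, wx, wy, wz], ...]. A call has 1 to 8 rows; each row is the pose to reach, as a shift and turn from the pose commanded when the call began, along the tool's axes at that moment; what a row does not reach only later rows make up. A row lasts 1/10 s, in which the tool goes at most 50 mm and 8.59 degrees, less where a joint would pass 70% of its speed; a pose out of reach is approached as far as the arm can. A call with a gripper value outside its range is refused whole. "gripper" is the finger opening in mm, from 0 to 91.9, set as the call begins (left out, the last holds). The fingers move at their own pace and stop on an object; "force" is the grip in N (left out, the last holds). Time passes only in rows, so rows that repeat a pose let the fingers close. It gives the time, the measured TCP pose, the force, the opening and the grip force at its end, in the units of the state.
- bot.state(): the state, without advancing time (a new reading comes with each control period).
- get_image(name): name is "side" or "top"; returns a dict with "image" (400x640x3 uint8, red, green, blue), "z_map" (400x640 float32, m along the optical axis (not along the pixel's ray), 0 where there is no reading), "mtx" (3x3 intrinsics, pixels), "k1" (the pictures are not rectified: a ray, as slopes to the right and down, at radius r is drawn at 1 + k1 r^2 times it, then the intrinsics apply), "R" (3x3) and "t" (3): a world point X has camera coordinates R X + t. Camera axes: x right, y down, z forward; pixel columns grow to the right and rows downward; lengths in m; the calibration is good to about 2 mm. A picture is of the moment at which its call begins.
- bot.close_job(): hands the job in; it is judged then, once.
Trained networks look in the newest picture that a camera, given by its name, has taken for a name from the list of things; names that differ only in an ending like _2 or _b are one class to them, and where a whole thing is asked for, a point or a joint stands for the part that bears it (a point fixed in the world has none). Each returns a list of dicts, best first, with "conf" (0 to 1); they miss things now and then, are a little off and sometimes report something else, mostly with a low value. They report only what shows in the picture. A call takes as long as a camera call.
- recognise(label, camera): "extent" ([left, top, right, bottom] in pixels, round what is visible of it).
The state is a dict: "time": time; "joint_positions": joint angles; "joint_velocities": joint speeds; "joint_torque": joint torques, N m; "position": TCP position; "orientation": TCP orientation; "wrist_force": force on the tool from outside, world axes, zero at the start; "ft_torque": the same for the moment, N m; "grip_width": finger opening in m; "grip_force": force on a finger pad.
Only numpy, scipy, OpenCV 4.12 (cv2) and the standard library are available. Lean on these libraries where they do the work, as an engineer would, in place of code of your own. Each camera call takes 0.05 s, during which the arm holds its last target. There are 200 camera calls.

## Task

A white plaster study model stands on its heel in the rack inside the low drawer cabinet on the bench. Pull the drawer out to its stop, draw the model up out of its rack bay, turn it so that its flat base is underneath and its teeth look up, and finish holding it like that in the gripper, level and still, at least 15 cm above the worktop and touching nothing else, so that the bite can be checked. Leave the drawer open, leave the two boxes in their bays, and do not disturb the bottle and the bur stand on top of the cabinet. The job ends while holding: do not put the model down or let go.

Things in the scene. Friction and masses are not known exactly. Their poses are not given: they have to be found in the camera images.
- model_cabinet: Low grey steel drawer cabinet, 200 deep (x) x 320 wide (y) x 100 mm high, fixed to the bench. Origin: centre of its underside, on the worktop; x points to its rear, so its front (the drawer front, towards the robot) is at x = -100 mm; z up.
- drawer (a joint): The cabinet's only drawer: 0 m shut, 0.14 m out at its stop; slides along the cabinet's -x against about 2 N of friction and stays where it is left. Its front is 318 mm wide, its top edge 94 mm above the worktop; inside, the floor is 20 mm and the side walls' top 62 mm above the worktop.
- drawer_handle (a point): Middle of the drawer's bar handle: a round steel bar 10 mm thick and 100 mm long, along the cabinet's y, 70 mm above the worktop. The bar's middle is 42 mm in front of the drawer front, which leaves 37 mm free between bar and front for a finger; free above and below. It moves with the drawer.
- study_model: White plaster dental arch, 61 mm heel to incisors, 72 wide, 31 thick from flat base to tooth tips, about 0.2 kg. Origin: centre of the flat base; z points from base to teeth, x from incisors to heel. In the rack it stands on its heel, base to the robot, teeth to the rear, incisors up: top 81 mm above the worktop, only the lower 24 mm in the bay; take it from above across its thickness.
- bay2 (a point): Floor of the rack's middle bay: 20 mm above the worktop, 70 mm behind the drawer front, moves with the drawer; axes as the cabinet's. Three bays side by side at y = +91, 0, -91 mm from here, each 34 mm front to back, 88 wide, with fences 24 mm high and 3 thick; 37 mm free from drawer front to front fence. The model stands in any one of them, a box in each other.
- bur_box: Green plastic bur box, 36 x 52 x 30 mm, standing on edge in another bay (bystander). Origin: centre of its underside, which faces the robot; 37 mm above the worktop.
- disc_carton: Grey cardboard box of discs, 49 x 85 x 26 mm, standing on its long edge in another bay (bystander). Origin: centre of its underside, which faces the robot; 44 mm above the worktop.
- bottle: Brown dropper bottle, 40 mm across, 79 mm high, standing on the cabinet's top (bystander). Origin: centre of its underside.
- bur_stand: Aluminium block with rotary burs, 34 x 70 x 52 mm, on the cabinet's top (bystander). Origin: centre of its underside.

How it is judged:
On the way, in this order (a step that is already met when the one before it is completed fails the run):
1. the drawer is pulled out to its stop (value of joint drawer above 0.134 m), for 0.2 s.
2. the model is drawn up clear of the rack, with the drawer open (z of study_model in the frame of bay2 above 0.07 m and value of joint drawer above 0.1 m and contact force between study_model and the fingers above 1 N), for 0.2 s.
At the end, for the whole second after the job is handed in: Model held in the fingers, its base over 150 mm up, teeth up within 28 degrees of level, under 30 mm/s and 0.3 rad/s, touching neither cabinet, bottle nor bur stand; drawer over 100 mm out; both boxes still in the rack; bottle and bur stand within 30 mm of their start (height (world z) of study_model above 0.15 m and angle between study_model's own z axis and vertical below 0.5 rad and contact force between study_model and the fingers above 1 N and contact force between study_model and model_cabinet below 0.3 N and contact force between study_model and bottle below 0.3 N and contact force between study_model and bur_stand below 0.3 N and linear speed of study_model below 0.03 m/s and angular speed of study_model below 0.3 rad/s and value of joint drawer above 0.1 m and z of bur_box in the frame of bay2 below 0.035 m and z of disc_carton in the frame of bay2 below 0.04 m and distance of each of bottle, bur_stand from where it was at the start of the episode below 0.03 m); the arm keeps its last pose, push and grip.
It fails at once if a box is lifted out of its bay (z of bur_box in the frame of bay2 above 0.05 m or z of disc_carton in the frame of bay2 above 0.055 m).
It fails at once if the bottle or the bur stand on the cabinet is shifted or knocked over (distance of any of bottle, bur_stand from where it was at the start of the episode above 0.03 m or angle between any of bottle, bur_stand's own z axis and vertical above 0.5 rad).
It also fails if it takes over 51 s, if anything falls off the work surface, if the arm or the gripper's body presses on something with over 40 N, if the wrist force passes 120 N, or if a joint passes its speed limit or range.

## Working session

There is one attempt and no reset: what is moved stays moved. The work goes in short steps, Python scripts to look and compute and a tool call to move; the robot and the scene stay as the last step left them, time stands still between calls to the robot, and variables do not carry over. Pictures are saved under pics/ and viewed, at most 10 in all, crops included, and the job is handed in when it is done.

Besides the shell and the picture viewer there is one more tool, called after "Call:" by a JSON object that holds its "name" and its "arguments", one argument or row to a line. move_arm: Moves the arm, as the interface text tells. Its arguments: {"type":"object","properties":{"deltas":{"type":"array"},"gripper":{"type":"number"},"force":{"type":"number"}},"required":["deltas"]}

```bash
mkdir -p pics; cat > h.py <<'E'
import numpy as np, cv2
from station import bot, get_image, recognise
def world(d):
    h,w=d["z_map"].shape
    v,u=np.mgrid[0:h,0:w]
    p=np.stack([u,v],-1).reshape(-1,1,2).astype(np.float64)
    n=cv2.undistortPoints(p,d["mtx"],np.array([d["k1"],0,0,0,0.])).reshape(h,w,2)
    z=d["z_map"].astype(float)
    c=np.dstack([n*z[...,None],z])
    W=(c-d["t"])@d["R"]
    W[z==0]=np.nan
    return W
E
python3 - <<'E'
from h import *
print(bot.state(), bot.nose_length)
ims=[]
for n in("side","top"):
    d=get_image(n); W=world(d); np.save(n+".npy",W)
    im=d["image"][...,::-1].copy()
    print(n,"cam at",-d["R"].T@d["t"], d["R"][2])
    for l in["model_cabinet","drawer_handle","study_model","bur_box","disc_carton","bottle","bur_stand"]:
        for r in recognise(l,n)[:2]:
            e=[int(x) for x in r["extent"]]
            P=W[max(e[1],0):e[3],max(e[0],0):e[2]].reshape(-1,3);
            print(l,round(r["conf"],2),e,np.round(np.nanmedian(P,0),3),np.round(np.nanpercentile(P,2,0),3),np.round(np.nanpercentile(P,98,0),3))
    cv2.imwrite(f"pics/{n}0.png",im)
E
```

```text
{'time': 0.0, 'joint_positions': array([-1.31039250e+00,  3.53679211e-01,  1.63413524e+00,  7.00734140e-06,
        1.15518260e+00, -2.37822862e-03]), 'joint_velocities': array([ 0.0004898 ,  0.0011692 ,  0.00115166, -0.0003598 ,  0.00026324,
        0.0004404 ]), 'joint_torque': array([ 3.46192726e-03, -5.93839109e+01, -3.34208000e+01,  7.00158463e-02,
        2.32582149e-02, -9.86757846e-05]), 'position': array([ 0.16224656, -0.60307563,  0.22484381]), 'orientation': array([-3.14018827e+00, -9.74677912e-06,  2.62779219e-01]), 'wrist_force': array([ 0.58472757,  0.21055693, -0.54516397]), 'ft_torque': array([0.007271  , 0.04056934, 0.00666027]), 'grip_force': 0.0, 'grip_width': 0.0916661911744036} 0.011
side cam at [0.08588497 0.28966304 0.60103242] [ 0.72887454 -0.31976396 -0.60538658]
model_cabinet 0.82 [212, 149, 405, 285] [0.683 0.049 0.074] [ 0.562 -0.243 -0.001] [0.921 0.221 0.14 ]
drawer_handle 0.72 [256, 193, 400, 285] [0.632 0.036 0.067] [ 0.554 -0.116 -0.001] [0.725 0.169 0.102]
study_model 0.57 [303, 218, 334, 229] [0.642 0.049 0.095] [0.628 0.006 0.05 ] [0.689 0.08  0.1  ]
bur_box 0.43 [308, 155, 345, 184] [ 0.752 -0.023  0.114] [ 0.735 -0.078  0.06 ] [0.903 0.014 0.147]
bottle 0.84 [257, 162, 278, 206] [0.726 0.113 0.137] [0.716 0.036 0.042] [0.921 0.13  0.178]
bur_stand 0.96 [306, 154, 347, 185] [ 0.755 -0.024  0.108] [ 0.733 -0.085  0.056] [0.92  0.017 0.146]
top cam at [ 0.60642338 -0.01422707  0.94578559] [ 0.118559    0.05460651 -0.99144435]
model_cabinet 0.58 [224, 153, 413, 276] [0.681 0.024 0.1  ] [ 0.579 -0.147 -0.002] [0.787 0.198 0.178]
drawer_handle 0.78 [232, 229, 409, 275] [0.62  0.021 0.003] [ 0.578 -0.139 -0.002] [0.658 0.18  0.103]
bottle 0.71 [257, 167, 284, 193] [0.734 0.101 0.153] [0.718 0.087 0.099] [0.766 0.133 0.181]
bur_stand 0.91 [325, 162, 369, 184] [ 0.754 -0.024  0.125] [ 0.738 -0.062  0.099] [0.775 0.013 0.15 ]
```

```bash
python3 - <<'E'
from h import *
a=cv2.imread("pics/side0.png")[130:300,190:430];b=cv2.imread("pics/top0.png")[130:300,200:440]
cv2.imwrite("pics/ab.png",np.vstack([cv2.resize(x,None,fx=1.75*1.9/2*1.05,fy=1.75*1.9/2*1.05,interpolation=2) for x in(a,b)]))
W=np.load("top.npy")
# cabinet top
m=(abs(W[...,2]-.1)<.006)
m[:140]=0;m[290:]=0;m[:,:200]=0;m[:,440:]=0
p=W[m][:,:2].astype(np.float32);r=cv2.minAreaRect(p);print("top",len(p),r)
print(cv2.boxPoints(r))
# handle
m=(abs(W[...,2]-.072)<.012)&(W[...,0]<.66)&(W[...,0]>.5)&(abs(W[...,1])<.25)
p=W[m];print(len(p));print(np.round(p[::max(1,len(p)//40)],3).tolist())
E
```

```text
top 14334 ((0.7206964492797852, 0.028804346919059753), (0.18202078342437744, 0.3212336301803589), 7.4027628898620605)
[[ 0.6097502   0.17635632]
 [ 0.6511391  -0.14219981]
 [ 0.8316427  -0.11874762]
 [ 0.7902538   0.19980851]]
716
[[0.65, -0.123, 0.082], [0.642, -0.064, 0.069], [0.638, -0.046, 0.074], [0.634, -0.001, 0.065], [0.632, -0.042, 0.075], [0.629, -0.037, 0.074], [0.623, 0.073, 0.082], [0.621, 0.077, 0.079], [0.618, 0.109, 0.07], [0.616, 0.127, 0.071], [0.618, 0.067, 0.072], [0.614, 0.13, 0.07], [0.611, 0.163, 0.081], [0.614, 0.068, 0.076], [0.615, -0.042, 0.076], [0.611, -0.037, 0.075], [0.605, 0.071, 0.078], [0.606, -0.037, 0.071], [0.604, -0.046, 0.074], [0.598, 0.066, 0.074], [0.598, -0.023, 0.074], [0.594, 0.066, 0.078], [0.597, -0.029, 0.073], [0.594, 0.011, 0.072], [0.595, -0.02, 0.076], [0.591, 0.066, 0.076], [0.592, 0.005, 0.075], [0.593, -0.025, 0.076], [0.589, 0.046, 0.072], [0.59, 0.016, 0.076], [0.591, -0.014, 0.076], [0.587, 0.067, 0.076], [0.588, 0.037, 0.076], [0.589, 0.007, 0.076], [0.589, -0.023, 0.072], [0.586, 0.046, 0.076], [0.587, 0.016, 0.074], [0.584, 0.067, 0.075], [0.585, 0.037, 0.077], [0.585, 0.007, 0.072], [0.583, 0.04, 0.075], [0.58, 0.057, 0.074], [0.579, 0.055, 0.072]]
```

View pics/ab.png

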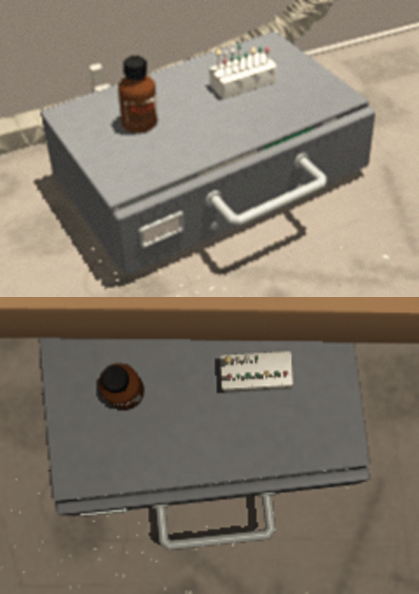

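```bash
cat >> h.py <<'E'
from scipy.spatial.transform import Rotation as Ro
def plan(pos,rpy):
    s=bot.state(); R0=Ro.from_euler("xyz",s["orientation"]); R1=Ro.from_euler("xyz",rpy)
    print("shift mm",np.round(R0.inv().apply(np.array(pos)-s["position"])*1e3,1),"rotvec deg",np.round(np.degrees((R0.inv()*R1).as_rotvec()),2))
E
python3 - <<'E'
from h import *
for n in("top","side"):
    W=np.load(n+".npy").copy()
    m=(abs(W[...,2]-.1)<.005)&(W[...,0]<.85)&(W[...,0]>.6)&(W[...,1]<.21)&(W[...,1]>-.16)
    r=cv2.minAreaRect(W[m][:,:2].astype(np.float32)); a=np.radians(r[2] if r[2]<45 else r[2]-90)
    C=np.array([[np.cos(a),np.sin(a)],[-np.sin(a),np.cos(a)]])
    q=W[...,:2]@C.T
    print(n,"yaw",np.degrees(a),"top x",np.percentile(q[m][:,0],[.5,99.5]),"y",np.percentile(q[m][:,1],[.5,99.5]))
    f=np.percentile(q[m][:,0],.5)
    b=(W[...,2]>.055)&(W[...,2]<.085)&(q[...,0]<f-.02)&(q[...,0]>f-.08)&(abs(q[...,1])<.25)
    x=q[b][:,0];y=q[b][:,1]
    print("handle x",np.percentile(x,[1,5,50]),"y",np.percentile(y,[1,50,99]),len(x))
    front=x<np.percentile(x,2)+.012
    xm=np.percentile(x,2)+.005;ym=(np.percentile(y,1)+np.percentile(y,99))/2
    print("bar centre world",C.T@[xm,ym], "zmax",np.percentile(W[...,2][b],98))
plan([.585,.02,.2],[np.pi,0,np.radians(97.4)])
E
```

```text
top yaw 7.6796612739563 top x [0.63017632 0.80212856] y [-0.22565722  0.0904424 ]
handle x [0.58069083 0.58123652 0.58744544] y [-0.12629878 -0.06704703 -0.00789286] 485
bar centre world [0.58954753 0.01179379] zmax 0.07821099937606599
side yaw 8.064523696899414 top x [0.63991879 0.82477369] y [-0.22696668  0.08866111]
handle x [0.57915115 0.58012583 0.58484956] y [-0.12676926 -0.06526209 -0.00900688] 478
bar centre world [0.58832209 0.01479287] zmax 0.07537500307585718
shift mm [ 570.1 -492.4   25.6] rotvec deg [  0.     0.   -82.34]
```

Call:
{"name": "move_arm", "arguments": {
  "deltas": [
    [574,-488,45,0,0,-82.5],
    [574,-488,45,0,0,-82.5],
    [574,-488,45,0,0,-82.5],
    [574,-488,45,0,0,-82.5],
    [574,-488,45,0,0,-82.5],
    [574,-488,45,0,0,-82.5],
    [574,-488,45,0,0,-82.5],
    [574,-488,45,0,0,-82.5]
  ],
  "gripper": 34,
  "force": 20
}}

```text
time: 1.6
position: [0.3898, -0.2731, 0.202]
orientation: [3.141, 0.0, 1.469]
wrist_force: [0.7, 0.1, 0.1]
grip_width: 0.0341
grip_force: 0.0
```

```bash
python3 -c "
from h import *
plan([.589,.013,.15],[np.pi,0,np.radians(97.6)])"
```

```text
shift mm [304.9 168.9  52. ] rotvec deg [  0.04   0.03 -13.45]
```

Call:
{"name": "move_arm", "arguments": {
  "deltas": [
    [305,169,52,0,0,-13.5],
    [305,169,52,0,0,-13.5],
    [305,169,52,0,0,-13.5],
    [305,169,52,0,0,-13.5],
    [305,169,52,0,0,-13.5],
    [305,169,52,0,0,-13.5],
    [305,169,52,0,0,-13.5],
    [305,169,52,0,0,-13.5]
  ]
}}

```text
time: 2.4
position: [0.5925, 0.0146, 0.149]
orientation: [3.14, -0.001, 1.702]
wrist_force: [0.2, -0.8, 0.9]
grip_width: 0.0339
grip_force: 0.0
```

```bash
python3 -c "
from h import *
plan([.589,.013,.062],[np.pi,0,np.radians(97.6)])
d=get_image('side');cv2.imwrite('pics/s1.png',cv2.resize(d['image'][100:320,180:480,::-1],None,fx=2.6,fy=2.6))"
```

```text
shift mm [-1.2 -3.8 87. ] rotvec deg [ 0.09 -0.06 -0.08]
```

View pics/s1.png

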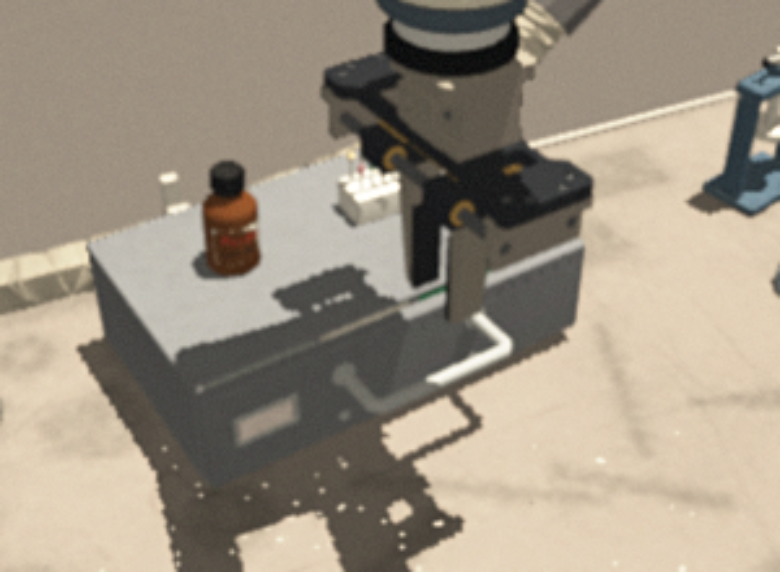

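Call:
{"name": "move_arm", "arguments": {
  "deltas": [
    [-1,-4,0,0,0,0],
    [-1,-4,25,0,0,0],
    [-1,-4,55,0,0,0],
    [-1,-4,75,0,0,0],
    [-1,-4,86,0,0,0],
    [-1,-4,86,0,0,0]
  ],
  "gripper": 28
}}

```text
time: 3.05
position: [0.5845, 0.0075, 0.0629]
orientation: [-3.139, -0.0, 1.697]
wrist_force: [0.1, -0.1, 0.5]
grip_width: 0.0281
grip_force: 0.0
```

Call:
{"name": "move_arm", "arguments": {
  "deltas": [
    [0,0,0,0,0,0],
    [0,0,0,0,0,0],
    [0,0,0,0,0,0],
    [0,0,0,0,0,0]
  ],
  "gripper": 0,
  "force": 20
}}

```text
time: 3.45
position: [0.5871, 0.0085, 0.065]
orientation: [3.139, 0.001, 1.699]
wrist_force: [0.9, -2.6, 7.4]
grip_width: 0.009
grip_force: 20.0
```

Call:
{"name": "move_arm", "arguments": {
  "deltas": [
    [0,-15,0,0,0,0],
    [0,-35,0,0,0,0],
    [0,-55,0,0,0,0],
    [0,-75,0,0,0,0],
    [0,-92,0,0,0,0],
    [0,-105,0,0,0,0],
    [0,-115,0,0,0,0],
    [0,-120,0,0,0,0]
  ]
}}

```text
time: 4.25
position: [0.468, -0.0075, 0.065]
orientation: [3.138, 0.002, 1.699]
wrist_force: [3.9, -8.1, 4.5]
grip_width: 0.0088
grip_force: 20.0
```

Call:
{"name": "move_arm", "arguments": {
  "deltas": [
    [0,-3,0,0,0,0],
    [0,-6,0,0,0,0],
    [0,-9,0,0,0,0],
    [0,-11,0,0,0,0]
  ]
}}

```text
time: 4.65
position: [0.458, -0.0089, 0.065]
orientation: [3.138, 0.002, 1.699]
wrist_force: [2.3, -8.5, 5.6]
grip_width: 0.0091
grip_force: 20.0
```

Call:
{"name": "move_arm", "arguments": {
  "deltas": [
    [-1,-3,0,0,0,0],
    [-1,-6,0,0,0,0],
    [-1,-9,0,0,0,0],
    [-1,-11,0,0,0,0]
  ]
}}

```text
time: 5.05
position: [0.4511, -0.01, 0.0652]
orientation: [3.13, 0.001, 1.698]
wrist_force: [20.5, 3.8, -16.5]
grip_width: 0.0094
grip_force: 20.0
```

Call:
{"name": "move_arm", "arguments": {
  "deltas": [
    [0,1,0,0,0,0],
    [0,1,0,0,0,0],
    [0,1,0,0,0,0]
  ],
  "gripper": 30
}}

```text
time: 5.35
position: [0.4457, -0.0101, 0.0638]
orientation: [-3.141, -0.0, 1.699]
wrist_force: [0.4, 0.4, -0.0]
grip_width: 0.0295
grip_force: 0.0
```

Call:
{"name": "move_arm", "arguments": {
  "deltas": [
    [0,3,-20,0,0,0],
    [0,3,-60,0,0,0],
    [0,0,-100,0,0,0],
    [-100,0,-140,0,0,0],
    [-200,0,-160,0,0,0],
    [-250,0,-160,0,0,0],
    [-250,0,-160,0,0,0],
    [-250,0,-160,0,0,0]
  ]
}}

```text
time: 6.15
position: [0.4765, -0.2522, 0.2227]
orientation: [-3.141, -0.0, 1.698]
wrist_force: [0.6, 0.3, 0.3]
grip_width: 0.0299
grip_force: 0.0
```

```bash
python3 - <<'E'
from h import *
ims=[]
for n in("side","top"):
    d=get_image(n); W=world(d); np.save(n+"1.npy",W)
    im=d["image"][...,::-1].copy()
    for l in["study_model","bur_box","disc_carton","drawer_handle"]:
        for r in recognise(l,n)[:2]:
            e=[int(x) for x in r["extent"]]
            P=W[max(e[1],0):e[3],max(e[0],0):e[2]].reshape(-1,3);
            print(n,l,round(r["conf"],2),e,np.round(np.nanmedian(P,0),3))
    ims.append(im[130:350,180:480])
cv2.imwrite("pics/ab1.png",cv2.resize(np.hstack(ims),(800,293)))
print(bot.state()["position"])
E
```

```text
side study_model 0.85 [344, 247, 383, 278] [0.551 0.012 0.063]
side bur_box 0.94 [384, 233, 414, 258] [ 0.571 -0.075  0.052]
side drawer_handle 0.88 [259, 202, 458, 345] [0.541 0.021 0.027]
side drawer_handle 0.21 [215, 148, 458, 342] [0.646 0.029 0.038]
top study_model 0.78 [312, 273, 347, 292] [0.566 0.003 0.072]
top bur_box 0.78 [364, 271, 391, 288] [ 0.572 -0.084  0.055]
top disc_carton 0.96 [251, 280, 301, 298] [0.551 0.099 0.068]
top drawer_handle 0.95 [242, 227, 417, 352] [0.552 0.003 0.022]
[ 0.47694671 -0.24923452  0.22213107]
```

View pics/ab1.png

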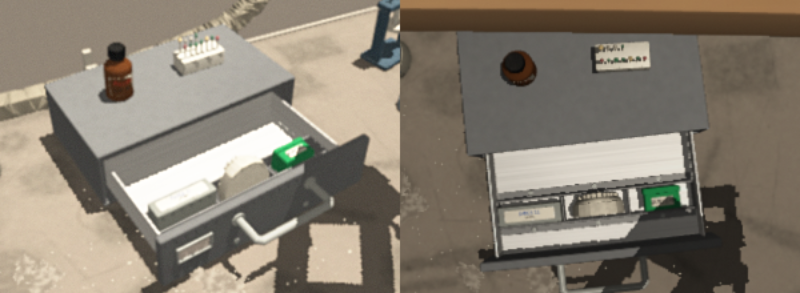

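```bash
python3 - <<'E'
from h import *
a=np.radians(7.7); C=np.array([[np.cos(a),np.sin(a)],[-np.sin(a),np.cos(a)]])
for n,ex in(("top",[308,268,350,296]),("side",[340,242,386,282])):
    W=np.load(n+"1.npy"); q=np.dstack([W[...,:2]@C.T,W[...,2]])
    m=(abs(q[...,2]-.1)<.005)&(q[...,0]>.6)&(q[...,0]<.9)&(abs(q[...,1])<.3)
    r=cv2.minAreaRect(q[m][:,:2].astype(np.float32));print(n,"cab top",r,"front",np.percentile(q[m][:,0],.5))
    m=(abs(q[...,2]-.094)<.006)&(q[...,0]>.44)&(q[...,0]<.56)&(abs(q[...,1])<.25)
    p=q[m]; print("drawer front top",len(p),np.percentile(p[:,0],[2,50,98]),np.percentile(p[:,1],[1,99]))
    m=(abs(q[...,2]-.072)<.008)&(q[...,0]>.42)&(q[...,0]<.475)&(abs(q[...,1])<.25)
    p=q[m]; print("handle",len(p),np.percentile(p[:,0],[2,50,98]),np.percentile(p[:,1],[1,99]))
    b=q[ex[1]:ex[3],ex[0]:ex[2]].reshape(-1,3)
    b=b[(b[:,0]>.5)&(b[:,0]<.6)]
    for lo,hi in((.04,.05),(.05,.06),(.06,.07),(.07,.078),(.078,.09)):
        k=b[(b[:,2]>lo)&(b[:,2]<hi)]
        if len(k)>5: print(lo,len(k),"x",np.percentile(k[:,0],[3,50,97]).round(4),"y",np.percentile(k[:,1],[3,50,97]).round(4))
E
```

```text
top cab top ((0.724898099899292, -0.06744034588336945), (0.3214106857776642, 0.16772784292697906), 89.74234008789062) front 0.6422894365505087
drawer front top 1414 [0.48765205 0.49449891 0.5006878 ] [-0.22115324  0.08776689]
handle 531 [0.44108577 0.44855348 0.47299407] [-0.12590225 -0.00771452]
0.04 157 x [0.5373 0.5663 0.5773] y [-0.1061 -0.0718 -0.0351]
0.05 67 x [0.5441 0.5569 0.5719] y [-0.1047 -0.0923 -0.0362]
0.06 109 x [0.5456 0.5636 0.5735] y [-0.0999 -0.0795 -0.0404]
0.07 214 x [0.5461 0.561  0.5737] y [-0.0953 -0.0726 -0.0455]
0.078 184 x [0.5456 0.554  0.5653] y [-0.0866 -0.0696 -0.0536]
side cab top ((0.7695783376693726, -0.10283166170120239), (0.2599414587020874, 0.3946790099143982), 0.2314404845237732) front 0.6412542148853669
drawer front top 1469 [0.48738056 0.49183362 0.50004605] [-0.2184966   0.09169541]
handle 615 [0.44017105 0.44552218 0.47300884] [-0.12307097 -0.00599155]
0.04 315 x [0.538  0.5445 0.5763] y [-0.1311 -0.0688 -0.0281]
0.05 189 x [0.5432 0.5454 0.5699] y [-0.113  -0.0573 -0.0167]
0.06 181 x [0.5436 0.5461 0.5726] y [-0.0961 -0.0541 -0.0165]
0.07 168 x [0.5452 0.5492 0.5719] y [-0.0922 -0.0568 -0.0431]
0.078 132 x [0.5456 0.553  0.5643] y [-0.0823 -0.0677 -0.0551]
```

```bash
python3 -c "
from h import *
plan([.5644,.0057,.14],[np.pi,0,np.radians(97.7)])"
```

```text
shift mm [241.5 119.6  82.2] rotvec deg [-0.03 -0.03 -0.3 ]
```

Call:
{"name": "move_arm", "arguments": {
  "deltas": [
    [60,30,0,0,0,0],
    [110,55,20,0,0,0],
    [155,77,40,0,0,-0.3],
    [200,98,60,0,0,-0.3],
    [230,114,75,0,0,-0.3],
    [242,120,82,0,0,-0.3],
    [242,120,82,0,0,-0.3],
    [242,120,82,0,0,-0.3]
  ],
  "gripper": 48
}}

```text
time: 7.45
position: [0.5648, 0.0058, 0.14]
orientation: [-3.14, 0.0, 1.706]
wrist_force: [-0.4, 0.0, 0.7]
grip_width: 0.0481
grip_force: 0.0
```

```bash
python3 -c "
from h import *
plan([.5644,.0057,.057],[np.pi,0,np.radians(97.7)])
d=get_image('side');e=get_image('top')
cv2.imwrite('pics/s2.png',cv2.resize(np.hstack([i['image'][170:330,240:440,::-1] for i in (d,e)]),(800,320)))"
```

```text
shift mm [-0.1 -0.3 83. ] rotvec deg [-0.07  0.    0.07]
```

View pics/s2.png

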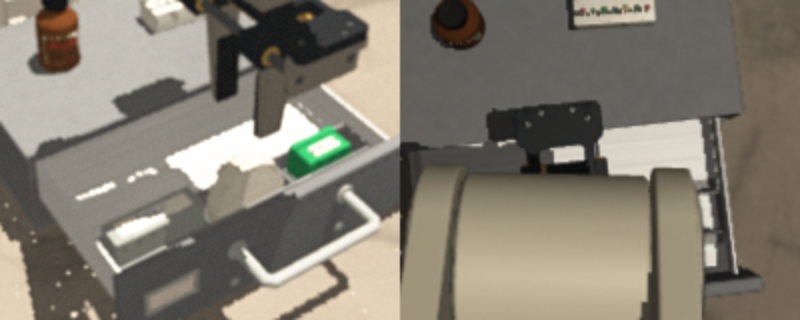

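Call:
{"name": "move_arm", "arguments": {
  "deltas": [
    [0,0,25,0,0,0],
    [0,0,50,0,0,0],
    [0,0,68,0,0,0],
    [0,0,78,0,0,0],
    [0,0,83,0,0,0],
    [0,0,83,0,0,0]
  ]
}}

```text
time: 8.15
position: [0.5653, 0.0043, 0.0575]
orientation: [-3.142, 0.0, 1.703]
wrist_force: [0.2, -0.2, -0.2]
grip_width: 0.0478
grip_force: 0.0
```

Call:
{"name": "move_arm", "arguments": {
  "deltas": [
    [0,0,0,0,0,0],
    [0,0,0,0,0,0],
    [0,0,0,0,0,0],
    [0,0,0,0,0,0],
    [0,0,0,0,0,0]
  ],
  "gripper": 0,
  "force": 30
}}

```text
time: 8.65
position: [0.5658, 0.0047, 0.0582]
orientation: [3.141, 0.0, 1.704]
wrist_force: [-1.1, -1.4, 6.5]
grip_width: 0.0316
grip_force: 29.7
```

Call:
{"name": "move_arm", "arguments": {
  "deltas": [
    [0,0,-15,0,0,0],
    [0,0,-35,0,0,0],
    [0,0,-60,0,0,0],
    [0,0,-90,0,0,0],
    [0,0,-125,0,0,0],
    [0,0,-165,0,0,0],
    [0,0,-200,0,0,0],
    [0,0,-230,0,0,0]
  ]
}}

```text
time: 9.45
position: [0.5652, 0.005, 0.2904]
orientation: [3.14, 0.0, 1.704]
wrist_force: [0.8, 0.2, -2.9]
grip_width: 0.0311
grip_force: 29.6
```

Call:
{"name": "move_arm", "arguments": {
  "deltas": [
    [0,0,-20,0,0,0],
    [0,-20,-30,0,0,0],
    [0,-45,-40,0,0,0],
    [0,-70,-50,0,0,0],
    [0,-80,-60,0,0,0],
    [0,-80,-60,0,0,0]
  ]
}}

```text
time: 10.05
position: [0.4859, -0.0058, 0.3495]
orientation: [3.138, 0.0, 1.704]
wrist_force: [0.6, 0.5, -2.2]
grip_width: 0.0311
grip_force: 29.5
```

```bash
python3 -c "
from h import *
s=bot.state();print(s['joint_positions'],s['position'])
d=get_image('side');e=get_image('top')
cv2.imwrite('pics/s3.png',cv2.resize(np.hstack([i['image'][80:350,160:500,::-1] for i in (d,e)]),(800,318)))"
```

```text
[-1.50400186e-02  2.60564196e-02  1.76273453e+00  1.25916702e-04
  1.34954760e+00 -1.47801540e-01] [ 0.48585249 -0.00576481  0.3494922 ]
```

View pics/s3.png

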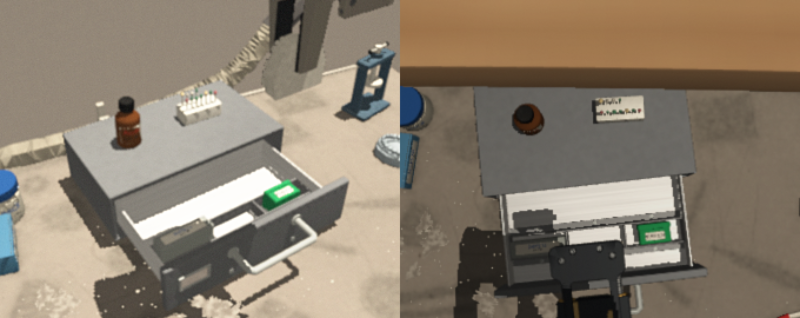

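```bash
python3 - <<'E'
from h import *
for n in("top","side"):
    W=np.load(n+".npy")
    print(n)
    for r in (5,60,120,135,200,300,395):
        print(r,[np.round(W[r,c],2).tolist() for c in (5,160,320,480,635)])
    p=W.reshape(-1,3);p=p[(p[:,2]>.2)];print(len(p))
    if len(p): print(np.percentile(p,[0.5,5,50,95,99.5],axis=0).round(2))
E
```

```text
top
5 [[0.7, 0.12, 0.79], [0.69, 0.05, 0.8], [0.68, -0.01, 0.81], [0.68, -0.05, 0.82], [0.68, -0.1, 0.82]]
60 [[0.68, 0.12, 0.79], [0.68, 0.05, 0.79], [0.67, -0.01, 0.79], [0.68, -0.06, 0.79], [0.68, -0.12, 0.79]]
120 [[0.65, 0.11, 0.79], [0.65, 0.05, 0.79], [0.65, -0.01, 0.79], [0.65, -0.06, 0.79], [0.66, -0.12, 0.79]]
135 [[0.65, 0.11, 0.79], [0.65, 0.05, 0.79], [0.65, -0.01, 0.79], [0.65, -0.06, 0.79], [0.65, -0.12, 0.79]]
200 [[0.71, 0.71, -0.0], [0.71, 0.33, 0.04], [0.71, 0.02, 0.1], [0.73, -0.29, 0.0], [0.84, -1.14, -0.81]]
300 [[0.53, 0.46, 0.31], [0.52, 0.34, 0.0], [0.53, 0.02, 0.0], [0.53, -0.29, 0.0], [0.49, -0.95, -0.53]]
395 [[0.39, 0.46, 0.31], [0.33, 0.33, 0.0], [0.35, 0.02, 0.0], [0.35, -0.29, 0.0], [0.11, -1.14, -0.8]]
107676
[[ 0.39 -0.12  0.22]
 [ 0.49 -0.11  0.31]
 [ 0.67  0.    0.79]
 [ 0.69  0.41  0.81]
 [ 0.7   0.48  0.82]]
side
5 [[0.92, 0.46, 0.47], [0.92, 0.22, 0.43], [0.92, -0.08, 0.39], [0.92, -0.5, 0.36], [0.92, -1.13, 0.32]]
60 [[0.92, 0.49, 0.39], [0.92, 0.24, 0.34], [0.92, -0.08, 0.28], [0.92, -0.53, 0.22], [0.86, -1.14, 0.16]]
120 [[0.92, 0.52, 0.28], [0.92, 0.26, 0.22], [0.92, -0.08, 0.14], [0.76, -0.41, 0.14], [0.8, -1.15, -0.02]]
135 [[0.92, 0.53, 0.26], [0.92, 0.27, 0.19], [0.92, -0.08, 0.1], [0.74, -0.4, 0.12], [0.77, -1.14, -0.06]]
200 [[0.92, 0.59, 0.13], [0.92, 0.3, 0.04], [0.7, 0.02, 0.1], [0.66, -0.36, -0.0], [0.68, -1.14, -0.27]]
300 [[0.42, 0.45, 0.32], [0.64, 0.34, 0.04], [0.55, 0.09, -0.0], [0.43, -0.16, 0.0], [0.15, 0.07, 0.42]]
395 [[0.35, 0.47, 0.27], [0.48, 0.38, 0.0], [0.39, 0.16, -0.0], [0.29, -0.05, 0.0], [0.12, 0.1, 0.39]]
90287
[[ 0.13 -1.13  0.2 ]
 [ 0.15 -0.75  0.22]
 [ 0.92  0.13  0.31]
 [ 0.92  0.47  0.43]
 [ 0.92  0.53  0.46]]
```

```bash
python3 -c "
from h import *
plan([.171,-.470,.42],[np.pi,0,np.radians(20)])"
```

```text
shift mm [-418.4 -374.3  -72.8] rotvec deg [ 9.000e-02 -6.000e-02  7.761e+01]
```

Call:
{"name": "move_arm", "arguments": {
  "deltas": [
    [-30,-25,-10,0,0,6],
    [-70,-62,-20,0,0,13],
    [-110,-98,-30,0,0,20.5],
    [-145,-130,-40,0,0,28],
    [-180,-160,-50,0,0,35.5],
    [-215,-190,-60,0,0,43],
    [-250,-222,-70,0,0,50],
    [-280,-250,-73,0,0,56]
  ]
}}

```text
time: 10.95
position: [0.2746, -0.3189, 0.421]
orientation: [3.14, 0.0, 0.721]
wrist_force: [0.5, -0.6, -2.6]
grip_width: 0.031
grip_force: 29.8
```

```bash
python3 -c "
from h import *
plan([.171,-.470,.50],[np.pi,0,np.radians(20)])"
```

```text
shift mm [-177.6   45.2  -78.9] rotvec deg [ 7.00e-02 -1.00e-02  2.13e+01]
```

Call:
{"name": "move_arm", "arguments": {
  "deltas": [
    [-30,8,-13,0,0,4],
    [-60,15,-26,0,0,8],
    [-95,24,-42,0,0,12],
    [-125,32,-55,0,0,16],
    [-155,40,-68,0,0,19],
    [-178,45,-79,0,0,21.3],
    [-178,45,-79,0,0,21.3]
  ]
}}

```text
time: 11.65
position: [0.1712, -0.4714, 0.4993]
orientation: [3.141, 0.001, 0.351]
wrist_force: [0.8, 1.0, -1.8]
grip_width: 0.031
grip_force: 29.8
```

Call:
{"name": "move_arm", "arguments": {
  "deltas": [
    [0,0,-30,0,0,0],
    [0,0,-65,0,0,0],
    [0,0,-100,0,0,0],
    [0,0,-135,0,0,0],
    [0,0,-165,0,0,0],
    [0,0,-190,0,0,0],
    [0,0,-200,0,0,0],
    [0,0,-200,0,0,0]
  ]
}}

```text
time: 12.45
position: [0.1728, -0.4687, 0.6994]
orientation: [3.141, -0.0, 0.355]
wrist_force: [-1.1, -0.8, -2.7]
grip_width: 0.0307
grip_force: 29.8
```

```bash
python3 -c "
from h import *
s=bot.state();print(s['joint_positions'].round(3),s['position'].round(3),np.degrees(s['orientation']).round(1))"
```

```text
[-1.221  0.067  1.001  0.     2.073 -0.005] [ 0.173 -0.469  0.699] [180.   -0.   20.4]
```

Call:
{"name": "move_arm", "arguments": {
  "deltas": [
    [0,5,-10,-4,0,0],
    [0,11,-22,-9,0,0],
    [0,18,-34,-14,0,0],
    [0,24,-46,-19,0,0],
    [0,30,-58,-24,0,0],
    [0,37,-70,-30,0,0],
    [0,44,-82,-36,0,0],
    [0,50,-90,-40,0,0]
  ]
}}

```text
time: 13.25
position: [0.1896, -0.5148, 0.7881]
orientation: [2.441, -0.0, 0.355]
wrist_force: [0.1, 0.1, -2.5]
grip_width: 0.0306
grip_force: 29.8
```

```bash
python3 -c "
from h import *
s=bot.state();print(s['joint_positions'].round(3),s['position'].round(3),np.degrees(s['orientation']).round(1))
R=Ro.from_euler('xyz',s['orientation']);print(R.as_matrix().round(3)); u=np.array([.346,-.938,0])
print(R.inv().apply(u*.05+[0,0,.09])*1e3)"
```

```text
[-1.224 -0.228  1.252  0.005  1.417 -0.007] [ 0.19  -0.515  0.788] [139.9  -0.   20.3]
[[ 0.938  0.266  0.224]
 [ 0.348 -0.717 -0.604]
 [ 0.     0.644 -0.765]]
[-6.36262875e-02  9.62265741e+01 -3.65970269e+01]
```

Call:
{"name": "move_arm", "arguments": {
  "deltas": [
    [0,10,-4,-5,0,0],
    [0,22,-9,-10,0,0],
    [0,35,-14,-15,0,0],
    [0,48,-19,-21,0,0],
    [0,62,-24,-27,0,0],
    [0,75,-29,-33,0,0],
    [0,87,-34,-38,0,0],
    [0,96,-37,-42,0,0]
  ]
}}

```text
time: 14.05
position: [0.2071, -0.5619, 0.8762]
orientation: [1.711, -0.0, 0.355]
wrist_force: [-0.4, -0.6, -3.5]
grip_width: 0.031
grip_force: 29.8
```

```bash
python3 -c "
from h import *
s=bot.state();print(s['joint_positions'].round(3),s['position'].round(3))
R=Ro.from_euler('xyz',s['orientation']);print(R.as_matrix().round(3))
d=get_image('side');e=get_image('top')
print([recognise('study_model',n)[:1] for n in('side','top')])
cv2.imwrite('pics/s4.png',cv2.resize(np.hstack([i['image'][...,::-1] for i in (d,e)]),(800,250)))"
```

```text
[-1.226 -0.419  1.645  0.022  0.485 -0.021] [ 0.207 -0.562  0.876]
[[ 0.938  0.048  0.344]
 [ 0.348 -0.131 -0.928]
 [ 0.     0.99  -0.14 ]]
[[], [{'extent': [223.7, 150.2, 421.5, 352.6], 'conf': 0.58}]]
```

View pics/s4.png

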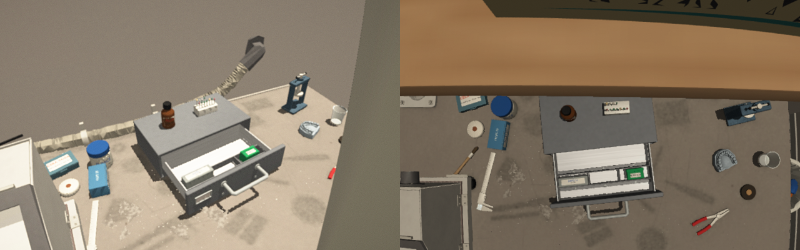

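Call:
{"name": "move_arm", "arguments": {
  "deltas": [
    [0,0,0,0,0,0],
    [0,0,0,0,0,0],
    [0,0,0,0,0,0],
    [0,0,0,0,0,0],
    [0,0,0,0,0,0],
    [0,0,0,0,0,0]
  ]
}}

```text
time: 14.85
position: [0.2067, -0.5619, 0.8794]
orientation: [1.711, -0.0, 0.354]
wrist_force: [0.3, -0.5, -3.1]
grip_width: 0.0303
grip_force: 29.8
```

```bash
python3 -c "
from h import *
s=bot.state();print(s['joint_velocities'].round(4),s['grip_force'],s['grip_width'],s['wrist_force'])
print(bot.close_job())"
```

```text
[-0.0001 -0.0003  0.0009 -0.0011 -0.0027  0.0001] 29.804405600298196 0.030288071677229942 [ 0.32903908 -0.49618504 -3.1389223 ]
the job is handed in; nothing more can be done
None
```

The job is handed in at 14.85 s: the drawer is at its stop and the model is held teeth up, about 8° off level by the tool angle, still and about 0.88 m up. The cameras could not see the model at the end, so its hold is inferred from the steady 30 N grip, unchanged 30–31 mm finger opening and wrist load; the judge returned no verdict.

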